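Lift the specimen holder off the microscope's locating pins

ROBOT

A 7-joint arm with a two-finger parallel gripper is mounted at the origin on the work surface. World frame = base frame: x ahead of the robot, y to its left, z up, the work surface at z = 0. Lengths are in mm, angles in degrees, forces in N, time in s.
With the tool pointing down it reaches from about 425 to 875 mm from the base axis. Payload 8.4 kg.
Tool frame: the origin (TCP) lies at the very end of the fingers, on their centre line; the grasp point (between the pads) lies 19 mm behind it; z points along the fingers, y is the direction in which the jaws open and shut (so a half turn about z gives the same grasp; the last joint's range is limited). The gripper opens to 85 mm and grips with 20 to 120 N. Pads are 22 mm wide; open, the fingers measure 114 mm over their backs; the gripper's body (76 mm by 85 mm) begins 54 mm behind the grasp point. The pads swing forward as they close: fully open they stand 13 mm farther back than shut.
Start: joints at [-71.574, 19.091, 2.286, 83.961, -0.768, 76.965, -3.352], TCP at [265.517, 593.266, 231.308] pointing down, gripper open.
Joint ranges: [-147.57, 147.57], [-21.85, 119.76], [-74.77, 79.35], [14.55, 137.4], [-85.83, 265.84], [4.83, 119.75], [-152.11, 152.11]. Speed limits (degrees/s): [127.2, 127.2, 159.86, 159.86, 180, 180, 180].

INTERFACE

Orientations are given as [roll, pitch, yaw] about the fixed x, y, z axes, in that order (R = Rz(yaw) Ry(pitch) Rx(roll)).
In Python, from workcell import manip gives the robot as it stands.
- The arm moves only by the shell command python3 -m handwheel 'ROWS' [OPENING]. ROWS is JSON, one flat list of numbers, 4 for each row, row after row: the shift along the tool's x, y, z in mm, then the turn about the tool's z in degrees. In form: [dx, dy, dz, yaw, dx, dy, dz, yaw, ...]. A call has 1 to 20 rows; each row is the pose to reach, as a shift and turn from the pose commanded when the call began, along the tool's axes at that moment; what a row does not reach only later rows make up. A row lasts 1/12 s, in which the tool goes at most 41.7 mm and 7.16 degrees, less where a joint would pass 70% of its speed; a pose out of reach is approached as far as the arm can. A call with a gripper value outside its range is refused whole. OPENING is the finger opening in mm, from 0 to 85.4, set as the call begins (- or left out, the last holds). The fingers move at their own pace and stop on an object; the grip force is fixed at half the most. Time passes only in rows, so rows that repeat a pose let the fingers close. It gives the time, the measured TCP pose, the force and the opening at its end, in the units of the state.
- manip.observe(): the state, without advancing time (a new reading comes with each control period).
- manip.capture(name): name is "side" or "top" or "wrist"; returns the picture (400x640x3 uint8, blue, green, red); there is no depth.
- manip.camera_model(name): a dict with "K" (3x3 intrinsics, pixels), "dist" ([k1, k2, p1, p2, k3] as OpenCV has them; the pictures are not rectified), "rvec" (rotation vector, rad) and "tvec" (3), from world to camera coordinates, as OpenCV has them. Camera axes: x right, y down, z forward; pixel columns grow to the right and rows downward; lengths in mm; the calibration is good to about 2 mm. A picture is of the moment at which its call begins: read the wrist's pose just before it. camera_model takes no time and is no camera call; for the wrist camera it gives the pose at the moment of the call.
- manip.finish_job(): hands the job in, once; it reports no verdict.
Trained networks look in the newest picture that a camera, given by its name, has taken for a name from the list of things; names that differ only in an ending like _2 or _b are one class to them, and where a whole thing is asked for, a point or a joint stands for the part that bears it (a point fixed in the world has none). Each returns a list of dicts, best first, with "p" (0 to 1); they miss things now and then, are a little off and sometimes report something else, mostly with a low value. They report only what shows in the picture. A call takes as long as a camera call. They do not tell look-alikes from the thing itself.
- manip.silhouettes(camera, target): "mask" (400x640 bool, what is visible of it) and "position" ([row, column] in pixels, amid what is visible of it).
- manip.pinpoint(camera, target): "position" ([row, column] in pixels: a listed point, or the origin of a listed thing).
The state is a dict: "time": time; "q": joint angles; "qd": joint speeds; "joint_torque": joint torques, N m; "tcp_pos": TCP position; "eef_rot": TCP orientation; "contact_force": force on the tool from outside, world axes, zero at the start; "torque": the same for the moment, N m; "finger_gap": opening from 0.0 (shut) to 1.0 (fully open).
Only numpy, scipy, OpenCV 4.12 (cv2) and the standard library are available. Lean on these libraries where they do the work, as an engineer would, in place of code of your own. Each camera call takes 0.05 s, during which the arm holds its last target. There are 200 camera calls.

TASK

Take the specimen holder plate off the measuring microscope and put it into the white tray: hook both hooks of the carrying handle under the plate's two headed studs, lift the plate straight up off its two locating pins without cocking or jamming it, and carry it level with its three specimens on the handle until it lies flat in the tray. Then slide the handle out from under the studs and stand it upright on its feet on a free spot of the bench. Keep the fingers off the plate and leave everything else where it is.

Things in the scene. Friction and masses are not known exactly. Their poses are not given: they have to be found in the camera images.
- handle: Carrying handle, loose, 0.18 kg, 98 mm high, 180 mm long, standing on its two hook feet. Origin: at foot level, midway between the feet, below the grip; z up, y along its length, x the way both hooks open. Two C hooks at y = -76 and +76 mm hang from a steel cross bar (12 mm thick, z 52 to 62 mm). Hooked right, its origin is straight above the plate's, its x along the plate's x (or the opposite way).
- handle_grip (a point): Middle of the handle's black grip block, 80 mm above its feet: 20 mm thick (handle x), 64 mm long (y), 36 mm high (z 62 to 98 mm). Pinch it across the 20 mm.
- handle_hook0 (a point): Pocket of the hook at y = -76 mm, on the top of its foot, where the stud's axis goes. Handle frame: foot 28 mm wide, 5 mm thick (z 0 to 5), x -25 to +17.5 mm, with a 14 mm wide slot open at +x, closed at x = -7.5 mm; the tips (x 14.5 to 17.5) carry a lip 2.5 mm higher (z 7.5) that keeps the head in. Leg at x -25 to -17 mm, arm above at z 52 to 60 mm, x -25 to +8 mm.
- handle_hook1 (a point): The same pocket on the hook at y = +76 mm.
- plate: Specimen holder: loose aluminium plate 100 x 180 x 12 mm (x, y, z), 0.34 to 0.5 kg, balanced about its middle. Origin: centre of its underside. At the start level on the microscope's stage, axes parallel to the microscope's. 10 mm holes through it at (x, y) = (-36, -48), (36, 48) mm fit the locating pins; three nests 32 mm across, 8 mm deep, at x = 0, y = -41, 0, 41 mm. Either way round in the tray is right.
- plate_stud0 (a point): Underside of the head of the plate's stud at x = 0, y = -76 mm, on its axis, 26 mm above the plate's underside: steel neck 8 mm across from the plate's top (12 mm) to here, then a flat head 24 mm across and 5 mm thick.
- plate_stud1 (a point): The same point of the other stud, at y = +76 mm.
- pins: Two fixed steel locating pins on the stage, 8 mm across, 40 mm high with tapered ends, at (x, y) = (-36, -48), (36, 48) mm. Origin: on the stage top, midway between them, 90 mm above the table; axes as the microscope's. The plate is off them when its underside is more than 40 mm above the stage top.
- microscope: Measuring microscope, fixed, cream and black. Origin: on the table below the middle of the stage; x towards the column. Stage top 150 x 220 mm (x, y), 90 mm above the table, free above; base x -110 to 360, y -120 to 120 mm. Head over x 128 to 263, y -45 to 45 mm at 300 to 390 mm height, nosepiece and objectives below it (x 145 to 205) down to 234 mm; column x 250 to 350 mm, 415 mm high.
- tray: White shallow tray, fixed, 126 x 206 x 16 mm (x, y, z) outside, walls 5 mm thick, inside 116 x 196 mm, floor 5 mm above the table. Origin: centre of its underside; long side along y.
- mount0: Mounted specimen, loose black disc, 30 mm across, 20 mm high, in the plate's nest at y = -41 mm. Origin: centre of its underside, 4 mm above the plate's underside when seated.
- mount1: The same, in the nest at y = 0.
- mount2: The same, in the nest at y = +41 mm.
- specimen_box: Closed grey storage box, fixed, 110 x 160 x 42 mm. Origin: centre of its underside. Leave it.
- spare_mount: Bystander: a spare specimen disc like the others, 30 mm across, 20 mm high, standing on the table below the cross bar of the handle, between the feet. Origin: centre of its underside.
- marker: Bystander: black pen, 126 mm long along its x, 11 mm thick, lying near one short end of the tray. Origin: middle of its underside.
- mouse: Bystander: computer mouse, 60 x 105 x 31 mm. Origin: centre of its underside.
- mug: Bystander: blue mug, 76 mm across, 85 mm high. Origin: centre of its underside.
- bottle: Bystander: small amber bottle, 32 mm across, 75 mm high. Origin: centre of its underside.
- step_block: Bystander: steel calibration block, 35 x 70 x 12 mm. Origin: centre of its underside.
- tweezers: Bystander: tweezers, 130 mm long along x, 8 mm high. Origin: middle of their underside.
Mind the look-alikes: they are no part of the job. What is shaped like the mount1 but blue or red is not meant. What is shaped like the handle but turquoise is not meant.

How it is judged:
By the outcome, as a careful person would: the job done as asked, in the order asked, and still so for the second after the job is handed in, with the robot touching nothing.
It also fails if it takes over 72 s, if anything falls off the work surface, if the arm or the gripper's body presses on something with over 40 N, if the wrist force passes 120 N, or if a joint passes its speed limit or range.

## Working session

There is one attempt and no reset: what is moved stays moved. The work goes in short steps, Python scripts to look and compute and a shell command to move; the robot and the scene stay as the last step left them, time stands still between calls to the robot, and variables do not carry over. Pictures are saved under pics/ and viewed, about 8 in all and at most 12, crops included, and the job is handed in when it is done.

```bash
mkdir -p pics; ls; cat > h.py <<'E'
import numpy as np, cv2
from workcell import manip
def ray(cam,px):
    m=manip.camera_model(cam); K=np.array(m["K"],float); d=np.array(m["dist"],float)
    R=cv2.Rodrigues(np.array(m["rvec"],float))[0]; t=np.array(m["tvec"],float).ravel()
    u=cv2.undistortPoints(np.array([[[px[1],px[0]]]],float),K,d)[0,0]
    return -R.T@t, R.T@np.array([u[0],u[1],1.])
def atz(cam,px,z):
    c,v=ray(cam,px); return c+v*(z-c[2])/v[2]
def proj(cam,P):
    m=manip.camera_model(cam)
    return cv2.projectPoints(np.array(P,float).reshape(-1,1,3),np.array(m["rvec"],float),np.array(m["tvec"],float),np.array(m["K"],float),np.array(m["dist"],float))[0][:,0,::-1]
def tri(obs):
    A=0;b=0
    for cam,px in obs:
        c,v=ray(cam,px); v=v/np.linalg.norm(v); M=np.eye(3)-np.outer(v,v); A=A+M; b=b+M@c
    return np.linalg.solve(A,b)
E
python3 - <<'E'
from h import *
for c in ("top","side"):
    cv2.imwrite(f"pics/{c}0.png",manip.capture(c))
Z={"handle":0,"handle_grip":80,"handle_hook0":5,"handle_hook1":5,"plate":90,"plate_stud0":116,"plate_stud1":116,"pins":90,"microscope":0,"tray":0,"spare_mount":0,"marker":0,"mouse":0,"mug":0,"bottle":0,"step_block":0,"tweezers":0,"specimen_box":0,"mount1":94}
for n,z in Z.items():
    for c in ("top","side"):
        for r in manip.pinpoint(c,n)[:3]:
            if r["p"]>.2: print(n,c,round(r["p"],2),np.round(r["position"]),np.round(atz(c,r["position"],z)[:2]))
s=manip.observe(); print(s["time"],s["tcp_pos"],s["eef_rot"],s["contact_force"])
E
```

```text
pics
handle top 0.72 [169. 460.] [ 650. -464.]
handle top 0.72 [147. 389.] [ 719. -253.]
handle top 0.7 [217. 424.] [ 505. -352.]
handle side 0.84 [326. 479.] [ 646. -469.]
handle side 0.73 [318. 393.] [ 507. -337.]
handle_grip top 0.79 [210. 430.] [ 517. -346.]
handle_grip top 0.66 [164. 466.] [ 647. -450.]
handle_grip top 0.58 [216. 424.] [ 503. -328.]
handle_grip side 0.72 [306. 489.] [ 651. -465.]
handle_grip side 0.64 [302. 400.] [ 507. -344.]
handle_hook0 top 0.97 [191. 413.] [ 581. -320.]
handle_hook0 top 0.87 [240. 429.] [ 436. -361.]
handle_hook0 top 0.69 [254. 300.] [396.  18.]
handle_hook0 side 0.94 [355. 469.] [ 576. -502.]
handle_hook0 side 0.9 [296. 485.] [ 711. -427.]
handle_hook0 side 0.88 [296. 409.] [ 570. -320.]
handle_hook1 top 0.97 [191. 413.] [ 581. -320.]
handle_hook1 top 0.87 [240. 429.] [ 436. -361.]
handle_hook1 top 0.69 [254. 300.] [396.  18.]
handle_hook1 side 0.94 [355. 469.] [ 576. -502.]
handle_hook1 side 0.9 [296. 485.] [ 711. -427.]
handle_hook1 side 0.88 [296. 409.] [ 570. -320.]
plate top 0.95 [219. 190.] [494. 314.]
plate side 0.21 [319. 393.] [ 46
[... 1252 characters left out ...]

step_block side 0.51 [207. 398.] [ 730. -106.]
tweezers top 0.64 [279. 392.] [ 324. -251.]
tweezers top 0.38 [155. 279.] [694.  82.]
tweezers side 0.92 [335. 307.] [ 329. -257.]
specimen_box top 0.74 [211. 368.] [ 524. -186.]
specimen_box side 0.64 [263. 356.] [ 532. -176.]
specimen_box side 0.31 [302. 401.] [ 549. -318.]
mount1 top 0.62 [216. 191.] [504. 310.]
mount1 top 0.45 [162. 180.] [652. 346.]
mount1 top 0.44 [233. 192.] [457. 306.]
mount1 side 0.64 [118. 279.] [620. 288.]
mount1 side 0.55 [123. 249.] [539. 318.]
mount1 side 0.55 [139. 226.] [453. 298.]
2.0 [265.52811944 593.28672779 231.302251  ] [ 1.79999949e+02 -3.49869827e-04  1.55886473e+02] [ 0.44810178 -0.17486612 -0.26572233]
```

```bash
python3 - <<'E'
import cv2,numpy as np
a=cv2.imread("pics/top0.png");b=cv2.imread("pics/side0.png")
A=cv2.resize(a[120:300,130:490],None,fx=2.2,fy=2.2)[:, :792]
cv2.imwrite("pics/topc.png",A)
cv2.imwrite("pics/sidec.png",cv2.resize(b[80:385,180:520],None,fx=1.95,fy=1.95))
E
```

```text
(no output)
```

View pics/topc.png

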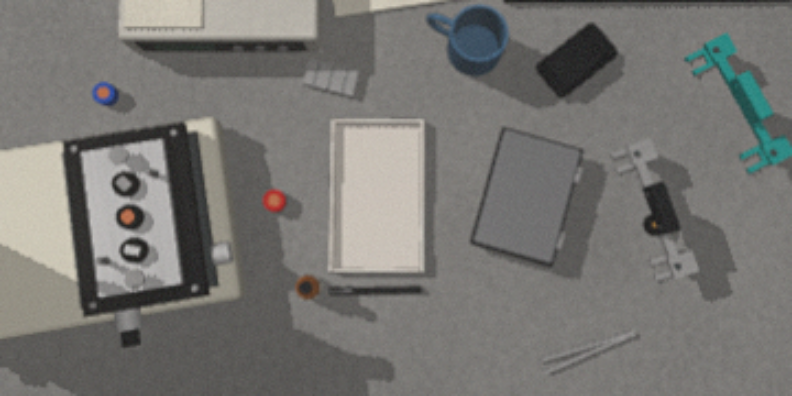

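View pics/sidec.png

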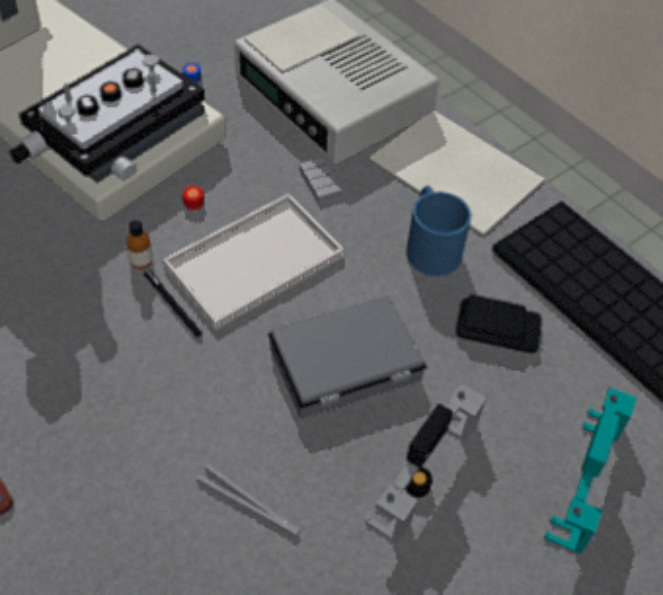

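Top view: the grey handle is at crop (660,210), with its prongs opening left (+y world) and the spare disc beside its grip. The turquoise decoy is upper right, the tray at (377,195), and the plate on the stage at (130,215). The side view agrees. I'll look at the plate with the wrist camera on the way over.

```bash
cat >> h.py <<'E'
from scipy.spatial.transform import Rotation as Ro
def go(P,yaw,frm=None):
    """tool-axis shift to world P (TCP) and yaw, from measured pose or frm=(pos,yaw)"""
    if frm is None:
        s=manip.observe(); p=np.array(s["tcp_pos"]); R=Ro.from_euler("xyz",s["eef_rot"],degrees=True).as_matrix(); y0=s["eef_rot"][2]
    else:
        p=np.array(frm[0],float); y0=frm[1]; R=Ro.from_euler("xyz",[180,0,y0],degrees=True).as_matrix()
    d=R.T@(np.array(P,float)-p); t=-((yaw-y0+180)%360-180)
    return np.round(d,1),round(t,1)
E
python3 - <<'E'
from h import *
print(go([340,380,260],110),go([440,260,270],80))
E
```

```text
(array([-155.1, -164.2,  -28.7]), np.float64(45.9)) (array([-295.4, -232.9,  -38.7]), np.float64(75.9))
```

```bash
python3 -m handwheel '[-155,-164,-29,46,-155,-164,-29,46,-155,-164,-29,46,-155,-164,-29,46,-155,-164,-29,46,-155,-164,-29,46,-295,-233,-39,76,-295,-233,-39,76,-295,-233,-39,76,-295,-233,-39,76,-295,-233,-39,76,-295,-233,-39,76,-295,-233,-39,76]' 60
python3 - <<'E'
from h import *
s=manip.observe(); print(s["time"],s["tcp_pos"],s["eef_rot"],s["q"])
cv2.imwrite("pics/w1.png",manip.capture("wrist"))
Z={"plate":90,"plate_stud0":116,"plate_stud1":116,"pins":90,"microscope":0,"mount0":94,"tray":0}
for n,z in Z.items():
    for r in manip.pinpoint("wrist",n)[:3]:
        if r["p"]>.2: print(n,round(r["p"],2),np.round(r["position"]),np.round(atz("wrist",r["position"],z)[:2],1))
E
```

```text
time: 3.08
tcp_pos: [439.2, 260.5, 270.3]
eef_rot: [-180.0, -0.0, 80.1]
contact_force: [-0.2, 0.1, 0.5]
finger_gap: 0.703
3.0833 [439.24836998 260.54929161 270.32185746] [-1.79980698e+02 -2.09650639e-02  8.00564445e+01] [-55.55027441   1.08906822  20.34438114 100.5377208   -0.41550552
  78.44017591 -45.0695628 ]
plate 0.57 [114. 370.] [496.2 313.2]
plate_stud0 0.98 [144. 292.] [419.6 300.7]
plate_stud0 0.61 [ 83. 455.] [568.2 328. ]
plate_stud1 0.98 [144. 292.] [419.8 300.6]
plate_stud1 0.61 [ 83. 455.] [568.3 327.8]
microscope 0.22 [ 97. 412.] [562.4 315.2]
mount0 0.89 [ 98. 412.] [537.4 320.2]
mount0 0.75 [110. 372.] [498.8 315.4]
mount0 0.74 [224. 398.] [511.8 194.1]
```

View pics/w1.png

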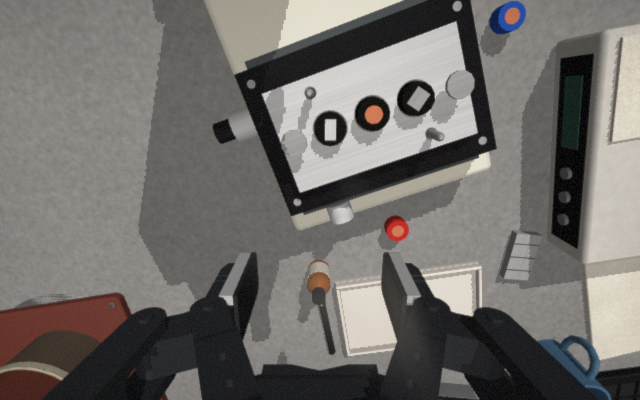

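The wrist view shows the plate studs at px (293,142) and (459,84), and the pins at (310,92) and (434,133). I'll cross-check with the stage bolts and plate corners.

```bash
python3 - <<'E'
from h import *
def q(L,z):
    P=np.array([atz("wrist",(v,u),z)[:2] for u,v in L]); print(np.round(P,1).tolist(),"mid",P.mean(0).round(1)); 
    for a,b in ((0,1),(3,2),(0,3),(1,2)):
        d=P[b]-P[a]; print(round(np.hypot(*d),1),round(np.degrees(np.arctan2(d[1],d[0])),1),end=" | ")
    print()
q([(250,84),(458,6),(483,141),(297,202)],90)
q([(262,93),(461,22),(480,131),(301,192)],102)
q([(293,141),(460,84)]*2,121)
q([(335,285),(481,266),(480,330),(346,356)],16)
print(go([520,0,270],50),go([490,-330,270],15.8))
E
```

```text
[[389.4, 358.6], [585.0, 389.5], [604.4, 266.3], [410.0, 235.8]] mid [497.2 312.6]
198.0 9.0 | 196.8 8.9 | 124.5 -80.5 | 124.7 -81.0 | 
[[400.7, 348.5], [582.1, 375.0], [596.2, 279.1], [417.6, 249.4]] mid [499.1 313. ]
183.3 8.3 | 181.0 9.4 | 100.5 -80.3 | 97.0 -81.6 | 
[[421.9, 303.1], [571.5, 325.5], [421.9, 303.1], [571.5, 325.5]] mid [496.7 314.3]
151.3 8.5 | 151.3 -171.5 | 151.3 8.5 | 151.3 -171.5 | 
[[428.9, 80.9], [633.3, 75.6], [629.6, -33.3], [425.4, -46.6]] mid [529.3  19.2]
204.4 -1.5 | 204.6 3.7 | 127.5 -91.6 | 109.0 -91.9 | 
(array([-242.5,  124.8,    0.3]), np.float64(30.0)) (array([-5.727e+02,  1.527e+02,  3.000e-01]), np.float64(64.2))
```

```bash
python3 - <<'E'
from h import *
print(go([500,-80,320],80))
E
python3 -m handwheel '[-324,120,-50,0,-324,120,-50,0,-324,120,-50,0,-324,120,-50,0,-324,120,-50,0,-324,120,-50,0,-324,120,-50,0,-324,120,-50,0,-324,120,-50,0,-324,120,-50,0]' 
python3 - <<'E'
from h import *
s=manip.observe(); print(s["time"],s["tcp_pos"],s["eef_rot"][2])
im=manip.capture("wrist"); cv2.imwrite("pics/w2.png",im)
for r in manip.pinpoint("wrist","tray")[:2]: print("tray",round(r["p"],2),np.round(r["position"]),np.round(atz("wrist",r["position"],0)[:2],1))
for r in manip.silhouettes("wrist","tray")[:2]:
    m=r["mask"].astype(np.uint8); print(r["p"],m.sum(),cv2.boundingRect(m))
    c=max(cv2.findContours(m,0,2)[0],key=cv2.contourArea)
    P=np.array([atz("wrist",(p[0][1],p[0][0]),16)[:2] for p in c],np.float32)
    print(cv2.minAreaRect(P))
cv2.imwrite("pics/w2.png",im)
print(go([490,-330,270],15.8))
E
```

```text
(array([-324.8,  119. ,  -49.7]), np.float64(-0.0))
time: 4.32
tcp_pos: [501.0, -85.1, 321.3]
eef_rot: [179.9, 0.0, 79.5]
contact_force: [-0.6, 0.2, -0.7]
finger_gap: 0.701
4.3167 [501.03454773 -85.09288087 321.28368628] 79.50374256746383
tray 0.82 [ 73. 325.] [525.8  22.2]
0.8 16669 (240, 5, 172, 132)
((529.2797241210938, 20.915233612060547), (207.01980590820312, 127.41566467285156), 0.014885698445141315)
(array([-249. ,   33.2,   50.1]), np.float64(64.1))
```

View pics/w2.png

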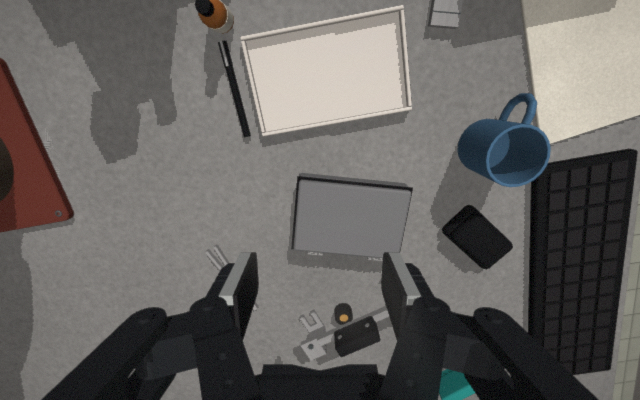

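Tray in wrist view: px (240..412, 5..137), measured 207x127 at (529,21), which fits its given size. Next, the handle.

```bash
python3 - <<'E'
from h import *
print(go([420,-360,270],15.8))
E
python3 -m handwheel '[-285,-30,50,64,-285,-30,50,64,-285,-30,50,64,-285,-30,50,64,-285,-30,50,64,-285,-30,50,64,-285,-30,50,64,-285,-30,50,64,-285,-30,50,64,-285,-30,50,64]' 
python3 - <<'E'
from h import *
s=manip.observe(); print(s["time"],s["tcp_pos"],s["eef_rot"][2])
im=manip.capture("wrist"); cv2.imwrite("pics/w3.png",im)
for n,z in {"handle":0,"handle_grip":80,"handle_hook0":5,"spare_mount":0,"mount1":0}.items():
    for r in manip.pinpoint("wrist",n)[:3]: print(n,round(r["p"],2),np.round(r["position"]),np.round(atz("wrist",r["position"],z)[:2],1))
E
```

```text
(array([-290.8,  -30.5,   50.1]), np.float64(64.1))
time: 5.3
tcp_pos: [421.6, -354.4, 269.6]
eef_rot: [-180.0, 0.1, 15.6]
contact_force: [-0.3, 0.3, -0.4]
finger_gap: 0.702
5.3 [ 421.63626577 -354.41215522  269.63603028] 15.616158230632205
handle 0.74 [ 86. 333.] [ 510.5 -344.4]
handle_grip 0.96 [ 86. 332.] [ 507.8 -341.6]
handle_hook0 0.73 [ 64. 477.] [ 580.7 -499.8]
handle_hook0 0.7 [150. 334.] [ 437.9 -368.1]
handle_hook0 0.6 [ 15. 330.] [ 580.8 -319.5]
spare_mount 0.6 [107. 338.] [ 489.1 -358.5]
```

View pics/w3.png

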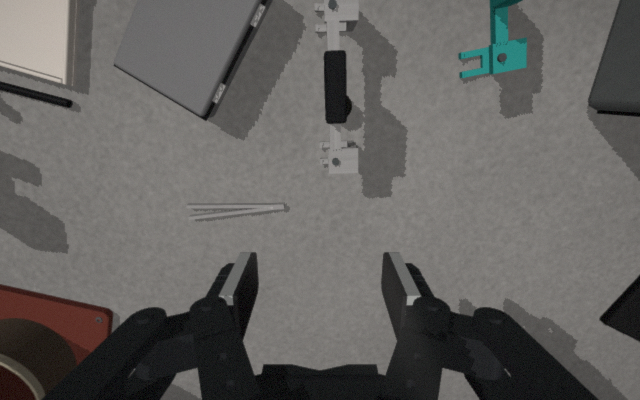

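```bash
python3 - <<'E'
from h import *
a=atz("wrist",(51.5,335),98);b=atz("wrist",(122,336.5),98);print(a,b,np.degrees(np.arctan2(*(a-b)[[1,0]])),np.linalg.norm(a-b),(a+b)/2)
im=cv2.imread("pics/w3.png");g=im.max(2)[45:130,318:355]
m=(g<45).astype(np.uint8);ys,xs=np.nonzero(m);print(xs.min()+318,xs.max()+318,ys.min()+45,ys.max()+45)
P=np.array([atz("wrist",(y+45,x+318),98)[:2] for y,x in zip(ys,xs)],np.float32);print(cv2.minAreaRect(P))
s=manip.observe();print(s["tcp_pos"])
print(go([508,-343,120],17.8),go([508,-343,64],17.8))
E
```

```text
[ 535.94151669 -336.02498047   98.        ] [ 477.61476    -355.28737872   98.        ] 18.27579459924081 61.42516204537986 [ 506.77813834 -345.65617959   98.        ]
324 351 51 122
((507.46954345703125, -347.31683349609375), (62.199432373046875, 24.373241424560547), 18.04305076599121)
[ 421.84684325 -354.42343388  270.37377631]
(array([ 85.9,  13. , 150.4]), np.float64(-1.7)) (array([ 85.8,  13. , 206.4]), np.float64(-1.7))
```

```bash
python3 -m handwheel '[86,14,100,-2.5,86,14,100,-2.5,86,14,100,-2.5,86,14,130,-2.5,86,14,165,-2.5,86,14,190,-2.5,86,14,206,-2.5,86,14,206,-2.5]' 60
python3 -m handwheel '[0,0,0,0,0,0,0,0,0,0,0,0,0,0,0,0,0,0,0,0,0,0,0,0,0,0,0,0,0,0,0,0]' 8
python3 - <<'E'
from h import *
s=manip.observe(); print(s["time"],s["tcp_pos"],s["eef_rot"],s["contact_force"],s["finger_gap"])
for c in ("top","side"): 
    cv2.imwrite(f"pics/{c}1.png",manip.capture(c))
E
```

```text
time: 6.27
tcp_pos: [506.3, -343.2, 60.7]
eef_rot: [-179.8, 0.2, 18.5]
contact_force: [0.1, 1.3, 0.2]
finger_gap: 0.701
time: 6.93
tcp_pos: [508.8, -345.7, 66.1]
eef_rot: [179.9, -0.1, 18.4]
contact_force: [-0.8, 1.2, 7.2]
finger_gap: 0.225
6.9333 [ 508.83230696 -345.74217069   66.0738654 ] [ 1.79904135e+02 -1.24603629e-01  1.84100197e+01] [-0.82373658  1.15547936  7.24672154] 0.22493286627550382
```

```bash
python3 -m handwheel '[0,0,-10,0,0,0,-40,0,0,0,-80,0,0,0,-80,0,0,0,-80,0]'
python3 - <<'E'
from h import *
s=manip.observe(); print(s["time"],s["tcp_pos"],s["eef_rot"],s["contact_force"],s["finger_gap"])
im=manip.capture("wrist"); cv2.imwrite("pics/w4.png",im)
for n,z in {"handle":s["tcp_pos"][2]-66,"handle_grip":s["tcp_pos"][2]+14,"handle_hook0":s["tcp_pos"][2]-61}.items():
    for r in manip.pinpoint("wrist",n)[:3]: print(n,round(r["p"],2),np.round(r["position"]),np.round(atz("wrist",r["position"],z)[:2],1))
p=np.array(s["tcp_pos"]); a=np.radians(18.4);
for y in (-76,76):
    L=[p+np.array([np.cos(a),np.sin(a),0])*-y+[0,0,-61]]
    print(proj("wrist",L))
print(go([504,258,250],8.9))
E
```

```text
time: 7.45
tcp_pos: [509.0, -346.0, 147.2]
eef_rot: [179.8, -0.2, 18.4]
contact_force: [-0.5, 0.8, -1.2]
finger_gap: 0.222
7.45 [ 508.95063552 -346.04571735  147.20151839] [179.84006245  -0.20954549  18.39779661] [-0.46703837  0.84756139 -1.16660091] 0.22203887857687368
handle 0.8 [218. 319.] [ 506.3 -344.7]
handle_grip 0.66 [280. 319.] [ 507.8 -344.1]
handle_hook0 0.69 [164. 500.] [ 578.3 -440.5]
[[ 97.20242862 322.80480394]]
[[313.3876038  322.25750363]]
(array([ 186.9, -572.9, -106.1]), np.float64(9.5))
```

View pics/w4.png

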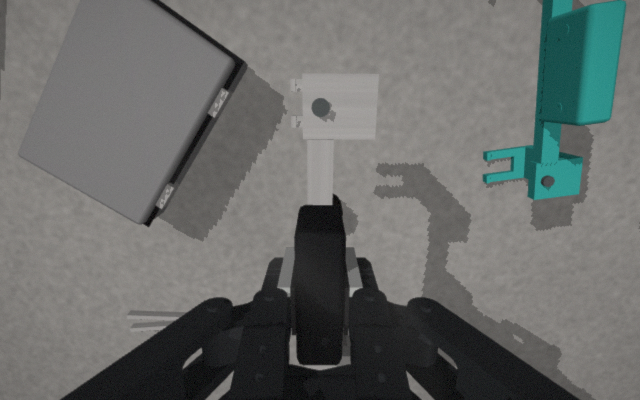

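```bash
python3 - <<'E'
from h import *
s=manip.observe(); p=np.array(s["tcp_pos"]); a=np.radians(s["eef_rot"][2])
ux=np.array([-np.sin(a),np.cos(a),0]); uy=np.array([-np.cos(a),-np.sin(a),0])
H=lambda x,y,z: p+ux*x+uy*y+np.array([0,0,z-66])
for n,v in {"hole":(0,-76,60),"armtip far":(8,-90,60),"armtip near":(8,-62,60),"armback far":(-25,-90,60),"armback near":(-25,-62,60),"tip far":(17.5,-90,6),"tip near":(17.5,-62,6)}.items(): print(n,proj("wrist",H(*v))[0].round(1))
E
```

```text
hole [101.5 319.1]
armtip far [ 67.2 300.3]
armtip near [133.7 301.5]
armback far [ 67.1 377.6]
armback near [133.6 374.2]
tip far [ 74.  289.5]
tip near [123.  290.8]
```

```bash
python3 -m handwheel '[50,-160,-105,2,100,-320,-105,5,187,-573,-105,9.5,187,-573,-105,9.5,187,-573,-105,9.5,187,-573,-105,9.5,187,-573,-105,9.5,187,-573,-105,9.5,187,-573,-105,9.5,187,-573,-105,9.5,187,-573,-105,9.5,187,-573,-105,9.5,187,-573,-105,9.5,187,-573,-105,9.5,187,-573,-105,9.5,187,-573,-105,9.5,187,-573,-105,9.5]'
python3 - <<'E'
from h import *
s=manip.observe(); print(s["time"],s["tcp_pos"],s["eef_rot"],s["contact_force"],s["finger_gap"])
im=manip.capture("wrist"); cv2.imwrite("pics/w5.png",im)
for r in manip.pinpoint("wrist","plate_stud0")[:3]: print("stud",round(r["p"],2),np.round(r["position"]),np.round(atz("wrist",r["position"],116)[:2],1))
for c in ("top","side"):
    cv2.imwrite(f"pics/{c}2.png",manip.capture(c))
    for n in ("plate_stud0","handle_hook0"):
        for r in manip.pinpoint(c,n)[:3]: print(c,n,round(r["p"],2),np.round(r["position"]),np.round(atz(c,r["position"],116)[:2],1))
E
```

```text
time: 9.07
tcp_pos: [503.5, 259.5, 248.0]
eef_rot: [179.9, 0.1, 9.1]
contact_force: [-0.1, -0.6, -2.4]
finger_gap: 0.225
9.0667 [503.54629028 259.50621051 247.97060543] [1.79868245e+02 9.20200883e-02 9.11351835e+00] [-0.08486378 -0.56544749 -2.36339815] 0.22489831025491736
stud 0.55 [264. 262.] [420.8 298.4]
top plate_stud0 0.82 [246. 194.] [422.3 294.9]
top handle_hook0 0.82 [193. 473.] [ 561.2 -451.2]
top handle_hook0 0.75 [185. 197.] [586.2 290.9]
top handle_hook0 0.74 [244. 203.] [426.8 269.9]
side plate_stud0 0.86 [115. 259.] [568.3 309.3]
side plate_stud0 0.17 [132. 238.] [486.5 280.2]
side handle_hook0 0.8 [294. 486.] [ 643.8 -449.1]
side handle_hook0 0.71 [354. 472.] [ 526.  -520.7]
side handle_hook0 0.67 [103. 266.] [611.3 342.3]
```

View pics/w5.png

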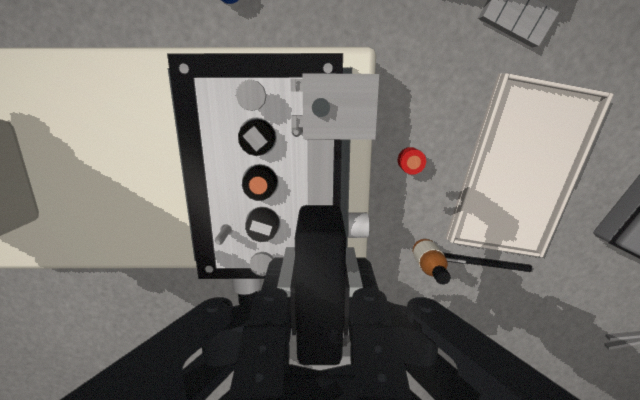

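Handle held straight. The far stud head is at px (251,95), the near one at (262,264), and the far hook arm's hole at (321,107). I'll compare the two within the same picture.

```bash
python3 - <<'E'
from h import *
im=cv2.imread("pics/w5.png")
g=cv2.cvtColor(im,cv2.COLOR_BGR2GRAY)
big=cv2.resize(im[60:290,180:400],None,fx=2.6,fy=2.6,interpolation=cv2.INTER_CUBIC); cv2.imwrite("pics/w5c.png",big)
for k in range(4):
    manip.capture("wrist"); s=manip.observe(); print(s["tcp_pos"].round(2),s["eef_rot"].round(2),s["contact_force"].round(2))
p=np.array(s["tcp_pos"]); a=np.radians(s["eef_rot"][2])
ux=np.array([-np.sin(a),np.cos(a),0]); uy=np.array([-np.cos(a),-np.sin(a),0])
def loc(u,v,z):
    d=atz("wrist",(v,u),z)-p; return (d@ux).round(1),(d@uy).round(1)
print("studs (handle x,y rel TCP)",loc(251,95,121),loc(262,264,121))
print("hole",loc(321,107,p[2]-6),"arm edges",loc(340,73,p[2]-6),loc(340,138.5,p[2]-6))
E
```

```text
[504.63 256.97 249.42] [-179.98    0.      8.83] [-0.5   0.15 -1.87]
[504.57 257.17 249.39] [-179.98    0.      8.85] [ 0.04 -0.39 -1.56]
[504.54 257.29 249.38] [-179.98    0.      8.86] [-0.99  0.19 -1.48]
[504.55 257.4  249.37] [-179.99   -0.      8.87] [-0.6  -1.01 -1.04]
studs (handle x,y rel TCP) (np.float64(54.4), np.float64(-78.0)) (np.float64(54.2), np.float64(74.1))
hole (np.float64(-1.0), np.float64(-73.7)) arm edges (np.float64(-9.1), np.float64(-87.7)) (np.float64(-9.7), np.float64(-59.8))
```

View pics/w5c.png

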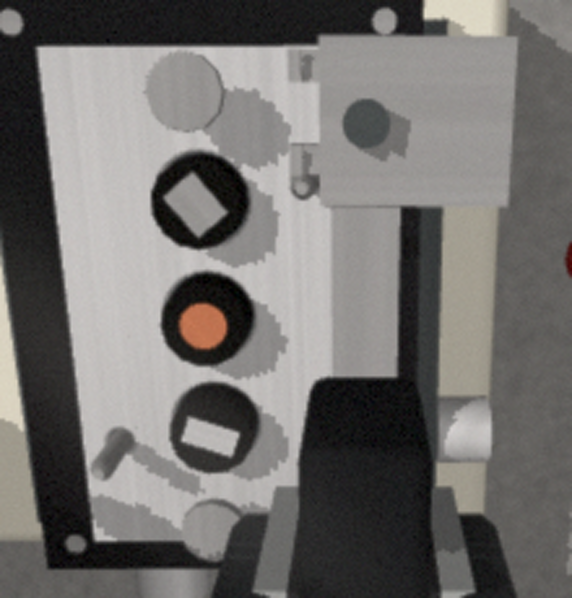

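```bash
python3 -m handwheel '[4,-12,20,-0.2,4,-12,40,-0.2,4,-12,60,-0.2,4,-12,70,-0.2,4,-12,74,-0.2,4,-12,77,-0.2,4,-12,77,-0.2,4,-12,77,-0.2,4,-12,77,-0.2]'
python3 - <<'E'
from h import *
im=manip.capture("wrist")
manip.capture("wrist")
im=manip.capture("wrist");s=manip.observe(); print(s["time"],s["tcp_pos"].round(2),s["eef_rot"].round(2),s["contact_force"].round(2))
cv2.imwrite("pics/w6.png",im)
cv2.imwrite("pics/w6c.png",cv2.resize(im[30:350,170:400],None,fx=2.5*.74,fy=2.5*.74,interpolation=cv2.INTER_CUBIC))
side=manip.capture("side"); cv2.imwrite("pics/side3.png",side)
c=cv2.resize(side[60:170,180:300],None,fx=5,fy=5,interpolation=cv2.INTER_CUBIC)
a=cv2.resize(im[30:350,170:400],(425,590),interpolation=cv2.INTER_CUBIC)
c=cv2.resize(side[75:165,190:290],(370,333),interpolation=cv2.INTER_CUBIC)
o=np.zeros((590,798,3),np.uint8);o[:,:425]=a;o[:333,427:797]=c;cv2.imwrite("pics/m6.png",o)
E
```

```text
time: 10.42
tcp_pos: [507.1, 270.2, 173.3]
eef_rot: [-180.0, -0.1, 9.1]
contact_force: [0.1, -0.3, -1.7]
finger_gap: 0.227
10.5667 [506.87 270.22 172.91] [-1.7996e+02 -4.0000e-02  9.0900e+00] [ 0.53 -0.1  -1.86]
```

View pics/m6.png

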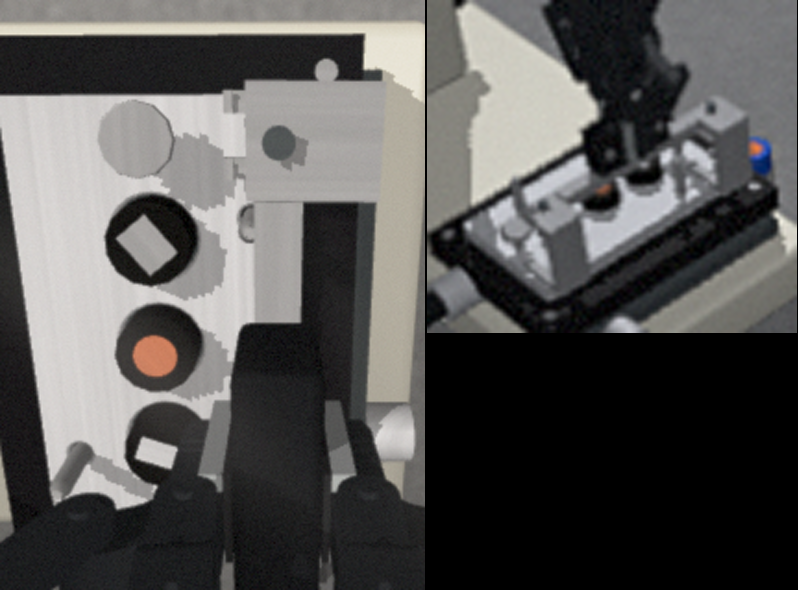

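```bash
python3 - <<'E'
from h import *
im=cv2.imread("pics/w6.png"); g=cv2.cvtColor(im,cv2.COLOR_BGR2GRAY)
print(g[74:132,293:301:2].T)
s=manip.observe(); p=np.array(s["tcp_pos"]); a=np.radians(s["eef_rot"][2])
ux=np.array([-np.sin(a),np.cos(a),0]); uy=np.array([-np.cos(a),-np.sin(a),0])
def loc(u,v,z):
    d=atz("wrist",(v,u),z)-p; return (d@ux).round(1),(d@uy).round(1)
print(loc(244.1,105.4,121),"slot",[loc(295,r,p[2]-66+7.5) for r in (79,91,115,127)],"arm",loc(340,73,p[2]-6),loc(340,139,p[2]-6), loc(291,105,p[2]-58.5))
big=cv2.resize(im[65:150,215:315],None,fx=7.5,fy=7,interpolation=cv2.INTER_CUBIC); cv2.imwrite("pics/w6d.png",big)
E
```

```text
[[ 33  35  29  34  77 157 168 168 168 168 165 164 167 168 168 168 173 192
  211 216 212 215 214 210 212 212 214 212 211 212 212 212 213 213 213 214
  212 215 213 214 205 154 163 169 167 163 165 167 164 163 166 167 167 161
  158 155 157 158]
 [ 30  25  33  37  76 144 149 146 143 146 144 146 144 145 148 161 166 188
  212 216 216 216 217 218 217 216 215 217 216 214 216 217 218 215 217 215
  213 211 214 216 205 152 162 166 163 165 162 166 165 166 164 163 165 164
  158 160 160 160]
 [ 30  31  27  32  64 152 158 126 119 119 121 124 123 126 124 123 127 169
  204 212 210 209 211 210 209 209 209 210 212 208 209 211 213 208 210 213
  209 211 208 212 205 156 158 159 156 124 118 123 124 126 122 125 133 152
  163 163 170 203]
 [ 27  32  34  31  64 151 162 156 131 132 158 164 166 165 165 163 166 188
  204 206 205 207 206 207 208 206 206 205 206 207 205 208 205 206 205 208
  205 205 208 207 203 156 161 161 163 161 158 164 164 161 131 125 135 187
  205 205 207 208]]
(np.float64(43.3), np.float64(-72.8)) slot [(np.float64(14.0), np.float64(-87.4)), (np.float64(14.2), np.float64(-80.7)), (np.float64(14.5), np.float64(-67.0)), (np.float64(14.7), np.float64(-59.9))] arm (np.float64(-9.2), np.float64(-87.7)) (np.float64(-9.7), np.float64(-59.6)) (np.float64(16.7), np.float64(-72.8))
```

View pics/w6d.png

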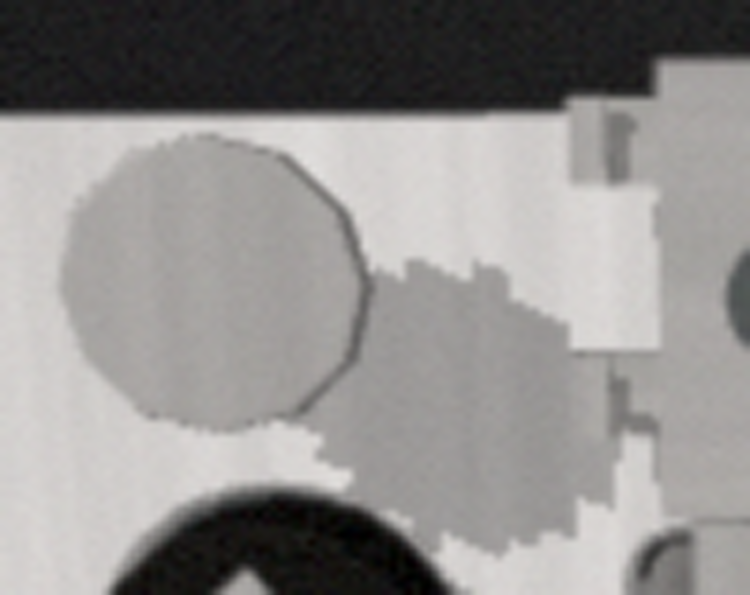

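```bash
python3 -m handwheel '[-1,0,1,0,-1,0,2,0,-1,0,2,0,-1,0,2,0]'
for i in 1 2 3 4; do echo; done
python3 -m handwheel '[0,0,1,0,0,0,1,0,0,0,1,0,0,0,1,0]'
```

```text
time: 10.95
tcp_pos: [505.6, 269.8, 170.2]
eef_rot: [180.0, 0.0, 9.1]
contact_force: [0.6, -0.1, -2.2]
finger_gap: 0.225




time: 11.28
tcp_pos: [505.6, 269.8, 169.3]
eef_rot: [180.0, 0.0, 9.1]
contact_force: [-0.3, 0.1, -2.1]
finger_gap: 0.226
```

```bash
python3 -m handwheel '[0,0,1,0,0,0,1,0,0,0,1,0,0,0,1,0]'
```

```text
time: 11.62
tcp_pos: [505.6, 269.9, 168.3]
eef_rot: [180.0, 0.0, 9.1]
contact_force: [0.2, -0.0, -1.4]
finger_gap: 0.228
```

```bash
python3 -m handwheel '[0,0,1,0,0,0,1,0,0,0,1,0,0,0,1,0]'
```

```text
time: 11.95
tcp_pos: [505.7, 269.9, 168.0]
eef_rot: [-180.0, 0.0, 9.1]
contact_force: [-3.8, -1.5, 4.6]
finger_gap: 0.225
```

Touch confirms foot height = TCP − 66. Raise to mid-clearance and slide in.

```bash
python3 -m handwheel '[0,0,-4,0,0,0,-4,0,0,-6,-4,0,0,-13,-4,0,0,-20,-4,0,0,-26,-4,0,0,-26,-4,0]'
```

```text
time: 12.53
tcp_pos: [500.7, 297.8, 171.0]
eef_rot: [-180.0, 0.0, 9.2]
contact_force: [-0.4, 0.5, -1.7]
finger_gap: 0.222
```

```bash
python3 -m handwheel '[0,-3,0,0,0,-6,0,0,0,-9,0,0,0,-12,0,0,0,-15,0,0,0,-18,0,0,0,-18,0,0,0,-18,0,0]'
python3 - <<'E'
from h import *
im=manip.capture("wrist");s=manip.observe(); print(s["time"],s["tcp_pos"].round(2),s["eef_rot"].round(2),s["contact_force"].round(2))
cv2.imwrite("pics/w7.png",im)
side=manip.capture("side"); cv2.imwrite("pics/side4.png",side)
a=cv2.resize(im[40:300,170:400],(520,590),interpolation=cv2.INTER_CUBIC)
c=cv2.resize(side[80:160,200:275],(276,294),interpolation=cv2.INTER_CUBIC)
o=np.zeros((590,798,3),np.uint8);o[:,:520]=a;o[:294,522:]=c;cv2.imwrite("pics/m7.png",o)
E
```

```text
time: 13.2
tcp_pos: [498.6, 313.5, 171.3]
eef_rot: [180.0, 0.0, 9.1]
contact_force: [-0.2, -0.2, -1.5]
finger_gap: 0.224
13.25 [498.7  313.23 171.29] [179.99   0.     9.09] [ 0.13  0.13 -1.37]
```

View pics/m7.png

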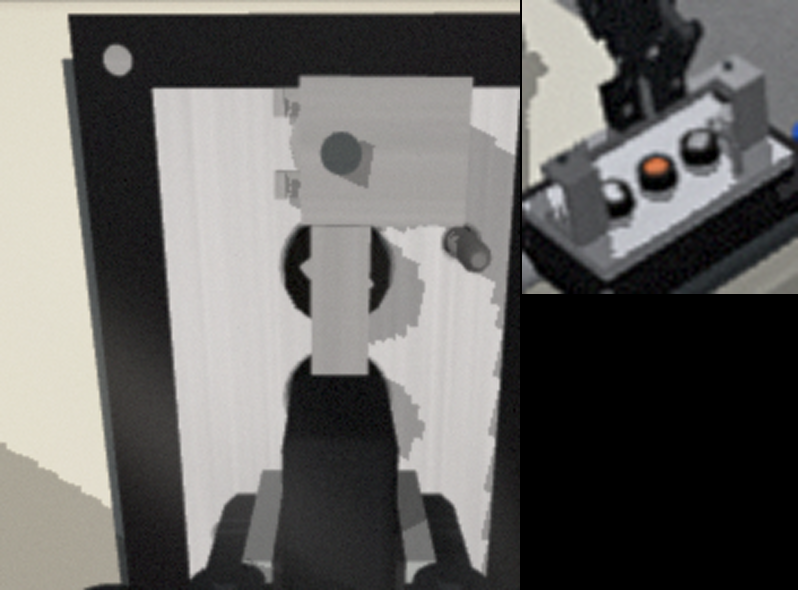

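```bash
python3 -m handwheel '[0,0,-2,0,0,0,-4,0,0,0,-5,0,0,0,-6,0,0,0,-7,0,0,0,-8,0,0,0,-9,0,0,0,-9,0,0,0,-9,0]'
```

```text
time: 14.05
tcp_pos: [498.6, 313.3, 180.2]
eef_rot: [180.0, 0.0, 9.1]
contact_force: [-0.7, -0.2, -7.0]
finger_gap: 0.227
```

```bash
python3 -m handwheel '[0,0,-2,0,0,0,-4,0,0,0,-6,0,0,0,-8,0,0,0,-10,0,0,0,-10,0,0,0,-10,0]'
```

```text
time: 14.63
tcp_pos: [498.7, 313.4, 190.5]
eef_rot: [-180.0, -0.0, 9.1]
contact_force: [0.3, -0.2, -7.6]
finger_gap: 0.226
```

```bash
python3 -m handwheel '[0,0,-3,0,0,0,-6,0,0,0,-9,0,0,0,-12,0,0,0,-15,0,0,0,-18,0,0,0,-21,0,0,0,-24,0,0,0,-27,0,0,0,-30,0,0,0,-34,0,0,0,-39,0,0,0,-44,0,0,0,-49,0,0,0,-52,0,0,0,-54,0,0,0,-54,0]'
python3 - <<'E'
from h import *
for i in range(3): manip.capture("wrist")
im=manip.capture("wrist");s=manip.observe(); print(s["time"],s["tcp_pos"].round(2),s["eef_rot"].round(2),s["contact_force"].round(2),s["torque"])
cv2.imwrite("pics/w8.png",im)
side=manip.capture("side"); cv2.imwrite("pics/side5.png",side)
a=cv2.resize(im[40:300,170:400],(400,452),interpolation=cv2.INTER_CUBIC)
c=cv2.resize(side[50:170,190:300],(396,432),interpolation=cv2.INTER_CUBIC)
o=np.zeros((452,798,3),np.uint8);o[:,:400]=a;o[:432,402:]=c;cv2.imwrite("pics/m8.png",o)
print(go([515,150,250],4), go([529,20,250],0))
E
```

```text
time: 16.05
tcp_pos: [498.9, 313.4, 244.8]
eef_rot: [-180.0, -0.0, 9.1]
contact_force: [0.5, -0.2, -6.7]
finger_gap: 0.226
16.25 [498.53 313.26 244.02] [1.7998e+02 2.0000e-02 9.0900e+00] [ 0.21 -0.4  -7.52] [-0.01973425  0.03253025 -0.03963906]
(array([ -9.5, 163.8,  -5.9]), np.float64(5.1)) (array([-16.2, 294.4,  -5.9]), np.float64(9.1))
```

View pics/m8.png

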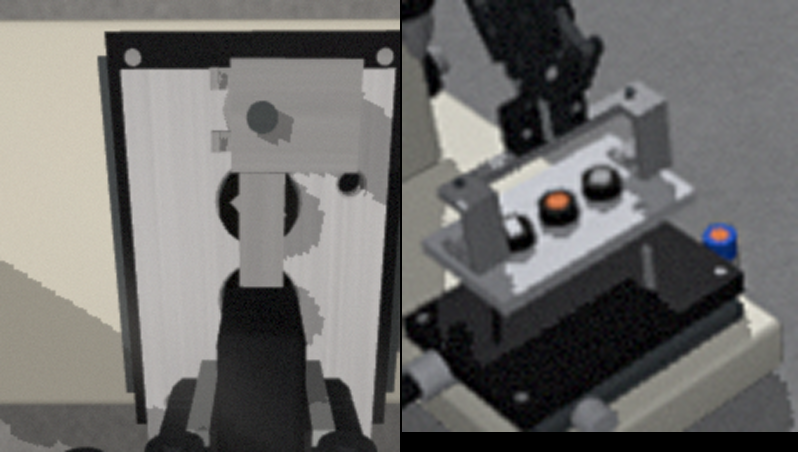

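```bash
python3 -m handwheel '[0,4,0,0,-0.5,12,0,0.3,-1,24,0,0.7,-2,40,0,1.2,-3,58,0,1.8,-4,78,0,2.4,-5,98,0,3,-6,118,0,3.6,-7,138,0,4.3,-8,158,0,4.9,-9,178,0,5.5,-10,198,0,6.1,-10,218,0,6.7,-11,236,0,7.3,-12,252,0,7.8,-13,266,0,8.2,-13,278,0,8.6,-14,287,0,8.9,-14,292,0,9,-14,295,0,9.1]'
python3 - <<'E'
from h import *
for i in range(5): im=manip.capture("wrist")
s=manip.observe(); print(s["time"],s["tcp_pos"].round(2),s["eef_rot"].round(2),s["contact_force"].round(2),s["torque"])
cv2.imwrite("pics/w9.png",im); side=manip.capture("side"); top=manip.capture("top"); cv2.imwrite("pics/side6.png",side);cv2.imwrite("pics/top6.png",top)
for cam in ("wrist","top","side"):
    for r in manip.silhouettes(cam,"tray")[:1]: print(cam,r["p"],r["mask"].sum(),cv2.boundingRect(r["mask"].astype(np.uint8)))
    for r in manip.pinpoint(cam,"tray")[:1]: print(cam,r["p"],atz(cam,r["position"],0).round(1))
    for r in manip.pinpoint(cam,"plate")[:1]: print("plate",cam,r["p"],atz(cam,r["position"],s["tcp_pos"][2]-87).round(1))
o=cv2.resize(im,(640,400)); cv2.imwrite("pics/w9.png",o)
E
```

```text
time: 17.97
tcp_pos: [531.5, 19.4, 244.3]
eef_rot: [180.0, 0.0, -0.0]
contact_force: [0.1, 0.4, -7.3]
finger_gap: 0.224
18.2167 [531.44  20.78 244.24] [-1.7999e+02  1.0000e-02  7.0000e-02] [-0.75  0.11 -7.89] [ 0.01317788 -0.02617577  0.04075577]
wrist 0.73 562 (268, 70, 117, 80)
top 0.49 235 (317, 174, 6, 70)
side 0.72 3335 (264, 180, 92, 69)
plate side 0.94 [533.4  15.7 157.2]
```

No more viewing is possible, so I'll work numerically: re-fit the tray from the saved top and side pictures before lowering.

```bash
python3 - <<'E'
from h import *
# project hypotheses of tray outline (top rim outer) and score edges: optimise cx,cy,yaw over gradient
from scipy.optimize import minimize
def outline(x,y,a,n=60):
    L=[]
    for hx,hy,z in ((63,103,16),(58,98,16)):
        c=[(-hx,-hy),(hx,-hy),(hx,hy),(-hx,hy)]
        for i in range(4):
            p,q=np.array(c[i]),np.array(c[(i+1)%4])
            L+= [np.append(p+(q-p)*t,z) for t in np.linspace(0,1,n)]
    L=np.array(L); a=np.radians(a); R=np.array([[np.cos(a),-np.sin(a)],[np.sin(a),np.cos(a)]])
    L[:,:2]=L[:,:2]@R.T+[x,y]; return L
for cam in ("top","side"):
    g=cv2.GaussianBlur(cv2.imread(f"pics/{cam}0.png",0).astype(np.float32),(0,0),.8)
    e=cv2.GaussianBlur(np.hypot(cv2.Sobel(g,5,1,0),cv2.Sobel(g,5,0,1)),(0,0),1)
    def sc(v):
        P=proj(cam,outline(*v)); return -cv2.remap(e,P[:,1].astype(np.float32)[:,None],P[:,0].astype(np.float32)[:,None],1).mean()
    best=min(((sc((x,y,a)),x,y,a) for x in range(515,545,3) for y in range(0,34,3) for a in (87,90,93)))
    r=minimize(sc,best[1:],method="Nelder-Mead",options=dict(initial_simplex=np.array(best[1:])+np.array([[0,0,0],[2,0,0],[0,2,0],[0,0,2]])))
    print(cam,r.x.round(1),round(r.fun,1), proj(cam,outline(*r.x)[[0,60,120,180]]).round(0).tolist())
E
```

```text
top [529.3  13.2  89.6] -112.9 [[174.0, 323.0], [174.0, 281.0], [244.0, 280.0], [244.0, 323.0]]
side [528.2  11.5  89.6] -123.2 [[208.0, 356.0], [179.0, 327.0], [214.0, 262.0], [246.0, 290.0]]
```

```bash
python3 - <<'E'
from h import *
from scipy.optimize import minimize
def outline(x,y,a,rects,n=60):
    L=[]
    for hx,hy,z in rects:
        c=[(-hx,-hy),(hx,-hy),(hx,hy),(-hx,hy)]
        for i in range(4):
            p,q=np.array(c[i]),np.array(c[(i+1)%4])
            L+= [np.append(p+(q-p)*t,z) for t in np.linspace(0,1,n)]
    L=np.array(L); a=np.radians(a); R=np.array([[np.cos(a),-np.sin(a)],[np.sin(a),np.cos(a)]])
    L[:,:2]=L[:,:2]@R.T+[x,y]; return L
s=manip.observe();zt=s["tcp_pos"][2]-87+12
def fit(cam,f,rects,x0,y0,a0):
    g=cv2.GaussianBlur(cv2.imread(f,0).astype(np.float32),(0,0),.8)
    e=cv2.GaussianBlur(np.hypot(cv2.Sobel(g,5,1,0),cv2.Sobel(g,5,0,1)),(0,0),1)
    e=np.minimum(e,200)
    def sc(v):
        P=proj(cam,outline(*v,rects)); return -cv2.remap(e,P[:,1].astype(np.float32)[:,None],P[:,0].astype(np.float32)[:,None],1).mean()
    best=min(((sc((x,y,a)),x,y,a) for x in np.arange(x0-15,x0+16,3) for y in np.arange(y0-15,y0+16,3) for a in (a0-2,a0,a0+2)))
    r=minimize(sc,best[1:],method="Nelder-Mead",options=dict(initial_simplex=np.array(best[1:])+np.array([[0,0,0],[2,0,0],[0,2,0],[0,0,2]])))
    print(cam,f,r.x.round(1),round(r.fun,1))
for cam in ("top","side"):
    fit(cam,f"pics/{cam}6.png",[(50,90,zt),(50,90,zt)],529,20,90)
    fit(cam,f"pics/{cam}0.png",[(50,90,102),(50,90,102)],497,313,99)
    fit(cam,f"pics/{cam}0.png",[(75,110,90)],497,313,99)
E
```

```text
top pics/top6.png [518.1   4.4  90. ] -66.4
top pics/top0.png [496.1 313.8  99.2] -198.7
top pics/top0.png [499.3 296.4  99.1] -172.6
side pics/side6.png [529.1  20.9  90.1] -146.7Traceback (most recent call last):
  File "<stdin>", line 24, in <module>
  File "<stdin>", line 19, in fit
  File "<stdin>", line 19, in <genexpr>
  File "<stdin>", line 18, in sc
  File "h.py", line 11, in proj
    m=manip.camera_model(cam)
ValueError: time passes only in moves, steps and waits
```

Side and top cameras agree with kinematics on the plate, so they're unbiased. The tray is at (529,12.3), because the earlier wrist fix was taken while the arm was still settling. Correct by −8.5 mm in y and lower.

```bash
python3 -m handwheel '[0,3,3,0,0,6,10,0.2,0,8.5,22,0.4,0,8.5,36,0.4,0,8.5,50,0.4,0,8.5,64,0.4,0,8.5,78,0.4,0,8.5,90,0.4,0,8.5,100,0.4,0,8.5,108,0.4,0,8.5,114,0.4,0,8.5,118,0.4,0,8.5,120,0.4,0,8.5,120,0.4,0,8.5,120,0.4]'
python3 - <<'E'
from h import *
for c in ("side","top"): cv2.imwrite(f"pics/{c}7.png",manip.capture(c))
s=manip.observe(); print(s["tcp_pos"].round(2),s["eef_rot"].round(2),s["contact_force"].round(2))
M={c:manip.camera_model(c) for c in ("side",)}; np.save("pics/M.npy",M,allow_pickle=True)
from scipy.optimize import minimize
def outline(x,y,a,rects,n=60):
    L=[]
    for hx,hy,z in rects:
        c=[(-hx,-hy),(hx,-hy),(hx,hy),(-hx,hy)]
        for i in range(4):
            p,q=np.array(c[i]),np.array(c[(i+1)%4])
            L+= [np.append(p+(q-p)*t,z) for t in np.linspace(0,1,n)]
    L=np.array(L); a=np.radians(a); R=np.array([[np.cos(a),-np.sin(a)],[np.sin(a),np.cos(a)]])
    L[:,:2]=L[:,:2]@R.T+[x,y]; return L
m=M["side"]; args=[np.array(m[k],float) for k in ("rvec","tvec","K","dist")]
for f,rects,b in (("side7",[(50,90,s["tcp_pos"][2]-75)],(529,12,90)),("side0",[(63,103,16),(58,98,16)],(529,12,90))):
    g=cv2.GaussianBlur(cv2.imread(f"pics/{f}.png",0).astype(np.float32),(0,0),.8)
    e=np.minimum(cv2.GaussianBlur(np.hypot(cv2.Sobel(g,5,1,0),cv2.Sobel(g,5,0,1)),(0,0),1),200)
    def sc(v):
        P=cv2.projectPoints(outline(*v,rects),*args)[0][:,0].astype(np.float32); return -cv2.remap(e,P[:,:1],P[:,1:],1).mean()
    best=min((sc((x,y,a)),x,y,a) for x in range(517,544,3) for y in range(0,27,3) for a in (88,90,92))
    r=minimize(sc,best[1:],method="Nelder-Mead",options=dict(initial_simplex=np.array(best[1:])+np.array([[0,0,0],[2,0,0],[0,2,0],[0,0,2]])))
    print(f,r.x.round(1),r.fun)
E
```

```text
time: 20.02
tcp_pos: [531.8, 11.3, 124.7]
eef_rot: [-180.0, -0.0, -0.4]
contact_force: [-0.4, 0.2, -6.5]
finger_gap: 0.228
[531.81  11.39 124.81] [-1.7998e+02 -4.0000e-02 -4.0000e-01] [ 0.28  0.26 -7.47]
side7 [526.2   9.1  85.9] -137.53684997558594
side0 [528.2  11.7  89.2] -123.05293273925781
```

```bash
python3 -m handwheel '[0,0,4,0,0,0,9,0,0,0,14,0,0,0,18,0,0,0,22,0,0,0,25,0,0,0,27,0,0,0,28,0,0,0,28,0]'
```

```text
time: 20.87
tcp_pos: [531.4, 11.2, 96.1]
eef_rot: [180.0, 0.0, -0.4]
contact_force: [0.1, -0.2, -7.0]
finger_gap: 0.226
```

```bash
python3 -m handwheel '[0,0,1,0,0,0,2,0,0,0,3,0,0,0,4,0,0,0,5,0,0,0,6,0,0,0,6,0]'
```

```text
time: 21.45
tcp_pos: [531.9, 11.3, 90.6]
eef_rot: [-180.0, -0.0, -0.4]
contact_force: [0.2, -0.1, -1.0]
finger_gap: 0.224
```

```bash
python3 -m handwheel '[0,0,1.5,0,0,0,3,0,0,0,4.5,0,0,0,4.5,0,0,0,4.5,0]'
```

```text
time: 21.87
tcp_pos: [531.4, 11.3, 85.7]
eef_rot: [180.0, 0.0, -0.4]
contact_force: [-0.1, 0.3, -1.5]
finger_gap: 0.223
```

```bash
python3 -m handwheel '[0,3,0,0,0,6,0,0,0,9,0,0,0,12,0,0,0,16,0,0,0,20,0,0,0,25,0,0,0,25,0]'
```

```text
schema error: expected a multiple of 4 numbers
```

```bash
python3 -m handwheel '[0,5,0,0,0,10,0,0,0,15,0,0,0,20,0,0,0,20,0,0,0,20,0,0]'
python3 - <<'E'
from h import *
for c in ("side","top"): cv2.imwrite(f"pics/{c}8.png",manip.capture(c))
s=manip.observe(); print(s["tcp_pos"].round(2),s["eef_rot"].round(2),s["contact_force"].round(2))
for n,z in (("plate",5),("plate_stud0",31),("mount1",9)):
  for c in ("side","top"):
    for r in manip.pinpoint(c,n)[:3]: print(n,c,round(r["p"],2),atz(c,r["position"],z).round(1))
E
```

```text
time: 22.37
tcp_pos: [531.3, -9.3, 85.9]
eef_rot: [180.0, 0.0, -0.5]
contact_force: [-0.5, -0.4, -1.6]
finger_gap: 0.223
[531.34  -8.58  85.84] [-179.99    0.     -0.41] [ 0.11  0.32 -1.83]
plate side 0.61 [529.5  13.6   5. ]
plate_stud0 side 0.98 [604.5  11.8  31. ]
plate_stud0 side 0.76 [459.6  13.3  31. ]
plate_stud0 top 0.39 [497.3 300.4  31. ]
mount1 side 0.58 [491.5   4.4   9. ]
mount1 side 0.55 [572.5   8.2   9. ]
mount1 side 0.49 [527.7 140.1   9. ]
mount1 top 0.59 [529.6 147.7   9. ]
mount1 top 0.46 [677.1 372.7   9. ]
```

The first slide was refused because of a typo; the 20 mm slide ran free of contact. Continue out and up.

```bash
python3 -m handwheel '[0,6,0,0,0,12,0,0,0,18,0,0,0,25,0,0,0,25,0,0,0,25,-20,0,0,25,-50,0,0,25,-90,0,0,25,-120,0,0,25,-130,0]'
python3 - <<'E'
from h import *
for i in range(3): manip.capture("side")
s=manip.observe(); print(s["time"],s["tcp_pos"].round(2),s["eef_rot"].round(2),s["contact_force"].round(2))
manip.capture("top")
for n,z in (("plate",5),("plate_stud0",31),("mount1",9),("spare_mount",0),("tweezers",0)):
  for c in ("side","top"):
    for r in manip.pinpoint(c,n)[:4]:
        if r["p"]>.4: print(n,c,round(r["p"],2),atz(c,r["position"],z)[:2].round(1))
print(go([470,-405,215],18))
E
```

```text
time: 23.6
tcp_pos: [533.0, -34.5, 220.1]
eef_rot: [-179.9, -0.3, -0.5]
contact_force: [1.6, 0.5, -1.6]
finger_gap: 0.226
23.75 [531.21 -33.36 215.58] [-1.7994e+02 -4.0000e-02 -3.9000e-01] [-0.8   0.32 -2.04]
plate side 0.8 [531.4   5.2]
plate_stud0 side 0.69 [461.3  12.1]
plate_stud0 side 0.62 [598.4   5.5]
mount1 side 0.67 [539.4  18.5]
mount1 side 0.53 [573.7  11.6]
mount1 side 0.51 [490.2  12.6]
mount1 side 0.46 [660.9 370.1]
mount1 top 0.67 [526.3 144.1]
mount1 top 0.54 [670.1 375.7]
spare_mount side 0.54 [ 492.8 -351.6]
spare_mount top 0.61 [ 495.2 -362.9]
tweezers side 0.76 [ 330.6 -257.5]
tweezers side 0.56 [ 492.  -355.1]
tweezers top 0.64 [ 322.  -267.2]
(array([-58.3, 371.7,   0.7]), np.float64(-18.4))
```

```bash
python3 -m handwheel '[-5,25,0,-2,-11,60,0,-4,-16,95,0,-6,-22,130,0,-8,-27,165,0,-10,-33,200,0,-12,-38,235,0,-13,-44,270,0,-15,-50,305,0,-16,-55,335,0,-59,360,0,0,-17,-61,375,0,-18,-63,387,0,-18.4]'
```

```text
time: 25.38
tcp_pos: [471.9, -412.0, 214.6]
eef_rot: [-179.9, -0.0, 18.5]
contact_force: [-0.5, -0.9, -2.1]
finger_gap: 0.226
```

One row was mistyped, giving a brief sideways step at height, capped at 42 mm and clear of everything. The pose has recovered; next is a settled reading.

```bash
python3 -m handwheel '[0,0,0,0,0,0,0,0,0,0,0,0]'
python3 - <<'E'
from h import *
manip.capture("top"); manip.capture("side")
s=manip.observe(); print(s["tcp_pos"].round(2),s["eef_rot"].round(2),s["contact_force"].round(2),s["finger_gap"])
print(go([465,-420,68],18))
for n,z in (("mug",0),("mouse",0),("handle",s["tcp_pos"][2]-66),("mount1",9),("plate",5)):
  for c in ("side","top"):
    for r in manip.pinpoint(c,n)[:3]:
        if r["p"]>.4: print(n,c,round(r["p"],2),atz(c,r["position"],z)[:2].round(1))
E
```

```text
time: 25.63
tcp_pos: [467.0, -416.3, 215.6]
eef_rot: [-180.0, 0.0, 17.9]
contact_force: [0.4, 1.0, -1.0]
finger_gap: 0.222
[ 468.22 -414.88  215.63] [-1.7997e+02 -2.0000e-02  1.8080e+01] [ 1.02  0.27 -1.66] 0.22495591720140573
(array([ -4.7,   4. , 147.6]), np.float64(0.1))
mug side 0.85 [ 730.  -115.5]
mug side 0.75 [420.8 100.5]
mug side 0.51 [ 590.5 -343.5]
mug top 0.96 [ 730.6 -122.8]
mouse side 0.74 [411.9  98.3]
mouse top 0.72 [ 718.6 -272.4]
handle side 0.75 [ 471.3 -406.4]
handle side 0.6 [ 564.5 -490.7]
handle top 0.61 [ 623.2 -409. ]
mount1 side 0.69 [493.3   3.9]
mount1 side 0.68 [533.1  16. ]
mount1 side 0.5 [569.7   4.8]
mount1 top 0.62 [676.8 380.7]
mount1 top 0.57 [529.9 148.6]
mount1 top 0.56 [572.4  19.3]
plate side 0.6 [528.9   7. ]
plate top 0.87 [520.5  13.4]
```

Everything is in place and the spot is free. Lower.

```bash
python3 -m handwheel '[-4,4,15,0,-4,4,40,0,-4,4,70,0,-4,4,100,0,-4,4,120,0,-4,4,135,0,-4,4,142,0,-4,4,145,0,-4,4,146,0,-4,4,146,0,-4,4,146,0]'
python3 -m handwheel '[0,0,1,0,0,0,2,0,0,0,3,0,0,0,3.5,0,0,0,3.5,0,0,0,3.5,0]'
```

```text
time: 27.15
tcp_pos: [465.3, -421.6, 71.0]
eef_rot: [179.9, -0.1, 18.0]
contact_force: [0.3, -0.2, -1.2]
finger_gap: 0.226
time: 27.65
tcp_pos: [464.8, -420.9, 66.3]
eef_rot: [-180.0, 0.0, 18.0]
contact_force: [0.1, 0.1, -0.8]
finger_gap: 0.222
```

```bash
python3 -m handwheel '[0,0,0.6,0,0,0,0.6,0,0,0,0.6,0]'
python3 -m handwheel '[0,0,0,0,0,0,0,0,0,0,0,0,0,0,0,0,0,0,0,0,0,0,0,0]' 50
python3 -m handwheel '[0,0,-10,0,0,0,-25,0,0,0,-50,0,0,0,-85,0,0,0,-120,0,0,0,-150,0,0,0,-150,0,0,0,-150,0]'
python3 - <<'E'
from h import *
for c in ("side","top"):
    cv2.imwrite(f"pics/{c}9.png",manip.capture(c))
    for n,z in (("handle",0),("handle_grip",80),("handle_hook0",5),("spare_mount",0),("plate",5),("plate_stud0",31),("mount1",9),("bottle",0),("marker",0)):
        for r in manip.pinpoint(c,n)[:4]:
            if r["p"]>.4: print(n,c,round(r["p"],2),atz(c,r["position"],z)[:2].round(1))
s=manip.observe(); print(s["time"],s["tcp_pos"].round(2),s["contact_force"].round(2),s["finger_gap"])
E
```

```text
time: 27.9
tcp_pos: [464.8, -421.1, 66.2]
eef_rot: [180.0, -0.0, 18.0]
contact_force: [-2.3, 1.6, 3.9]
finger_gap: 0.221
time: 28.4
tcp_pos: [464.8, -421.0, 65.7]
eef_rot: [180.0, 0.0, 18.0]
contact_force: [0.7, -0.4, 0.1]
finger_gap: 0.584
time: 29.07
tcp_pos: [465.4, -422.1, 219.0]
eef_rot: [179.8, -0.2, 18.0]
contact_force: [0.5, 0.8, -1.4]
finger_gap: 0.584
handle side 0.81 [ 466.8 -416.9]
handle_grip side 0.96 [ 465.  -423.3]
handle_grip side 0.8 [ 647.9 -459.8]
handle_grip side 0.74 [496.4 -27.9]
handle_hook0 side 0.86 [ 581.6 -500.3]
handle_hook0 side 0.78 [ 712.7 -423.1]
handle_hook0 side 0.76 [ 388.8 -443.6]
handle_hook0 side 0.72 [ 533.5 -392.4]
spare_mount side 0.58 [ 496.3 -356.6]
plate side 0.97 [534.9   9.7]
plate side 0.58 [ 527.1 -181.9]
plate side 0.45 [504.2 323.2]
plate_stud0 side 0.82 [460.1  14.9]
plate_stud0 side 0.69 [599.7   7.1]
mount1 side 0.67 [532.5  17.3]
mount1 side 0.66 [489.1   3.7]
mount1 side 0.61 [ 526.  -180.9]
mount1 side 0.44 [525.6 134.4]
bottle side 0.74 [403.4  93.3]
bottle side 0.58 [ 327.3 -255.1]
marker side 0.71 [393.8  15.2]
marker side 0.57 [ 394.6 -442.7]
handle top 0.7 [ 712.4 -267.3]
handle top 0.65 [ 642.7 -470.2]
handle top 0.56 [ 462.8 -426.3]
handle top 0.44 [494.9 306.4]
handle_grip top 0.92 [ 643.  -469.1]
handle_grip top 0.68 [ 467.  -416.9]
handle_grip top 0.67 [518.8  13.7]
handle_hook0 top 0.87 [ 715.1 -423.2]
handle_hook0 top 0.86 [ 534.1 -387. ]
handle_hook0 top 0.81 [ 577.5 -495.1]
handle_hook0 top 0.69 [ 394.4 -431.1]
spare_mount top 0.61 [ 491.1 -352.4]
plate top 0.95 [522.9  12.2]
plate_stud0 top 0.95 [600.8  15.9]
plate_stud0 top 0.72 [409.3  90.7]
mount1 top 0.63 [529.9 148.3]
mount1 top 0.61 [533.   15.4]
mount1 top 0.48 [674.3 375.9]
mount1 top 0.47 [570.   10.1]
bottle top 0.62 [411.6  99.1]
marker top 0.71 [400.4  20.6]
30.0667 [ 464.82 -420.96  215.75] [ 0.81 -0.18 -1.17] 0.5837479076924523
```

Quick flatness check: fit the plate outline at lying height (z = 17) in both pictures, with z left free.

```bash
python3 - <<'E'
from h import *
from scipy.optimize import minimize
c0=np.array([(-50,-90),(50,-90),(50,90),(-50,90)],float)
T=np.linspace(0,1,60)[:,None]; L0=np.vstack([c0[i]+(c0[(i+1)%4]-c0[i])*T for i in range(4)])
E=[]
for cam in ("top","side"):
    m=manip.camera_model(cam); g=cv2.GaussianBlur(cv2.imread(f"pics/{cam}9.png",0).astype(np.float32),(0,0),.8)
    e=np.minimum(cv2.GaussianBlur(np.hypot(cv2.Sobel(g,5,1,0),cv2.Sobel(g,5,0,1)),(0,0),1),200)
    E.append(([np.array(m[k],float) for k in ("rvec","tvec","K","dist")],e))
def sc(v):
    x,y,z,a,tx,ty=v; a=np.radians(a)
    P=np.c_[L0@np.array([[np.cos(a),np.sin(a)],[-np.sin(a),np.cos(a)]])+[x,y], z+L0@[tx,ty]]
    t=0
    for A,e in E:
        q=cv2.projectPoints(P,*A)[0][:,0].astype(np.float32); t-=cv2.remap(e,q[:,:1],q[:,1:],1).mean()
    return t
x0=np.array([530,12,17,89.6,0,0])
r=minimize(sc,x0,method="Nelder-Mead",options=dict(initial_simplex=np.vstack([x0]+[x0+d for d in np.diag([3,3,4,2,.04,.04])]),maxiter=600))
print(r.x.round(3),r.fun,sc(x0))
E
```

```text
[ 5.30447e+02  1.23320e+01  1.66680e+01  8.97600e+01 -3.00000e-03
 -2.00000e-03] -243.75186157226562 -242.80194
```

Plate top is at z 16.7 (17 expected) with under 0.2° tilt, at (530.4,12.3). That is well inside the tray, so I'm handing in.

```bash
python3 -c "
from workcell import manip; print(manip.finish_job())"
```

```text
the job is handed in; nothing more can be done
None
```

The plate is lying flat in the white tray with its specimens, and the handle is standing upright on a free spot of the bench. I handed the job in at about 30 s of the 72 s allowed; no verdict was reported.

**What I did:**
- I hooked the handle under both studs and lifted the plate straight off its pins. The wrist load was steady at about 7.5 N, with no sign of jamming.
- I carried it level to the tray, set it down and slid the handle out with no contact force.
- I then stood the handle at about (465, −421).

**Last checks:**
- **Plate:** fitted from both fixed cameras at (530.4, 12.3), top at z 16.7 where 17 is expected, and tilt under 0.2°. The tray centre is about (529, 12).
- **Handle:** the side and top cameras put its grip and both hooks where an upright handle would have them.
- **Other things:** the spare mount, bottle and marker still read near their starting places. I did not recheck the specimen box, step block or tweezers after the last moves.

**What failed or disagreed:**
- **Tray position:** my first wrist-camera measurement was about 8 mm off because the arm was still settling. I corrected it from the fixed cameras before lowering.
- **Mistyped moves:** one call was refused. One row made a brief sideways step at height with the handle, capped at 42 mm; no contact showed in the force reading afterwards.
- **Specimens:** I could view no more pictures after the lift. Since then the networks have found specimens at all three nest positions, sometimes up to about a centimetre off. The last top view showed only two of them and the side view the third.

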